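# Gauge the roller bushes and hold the good one on the sprung gauge

### The arm

A 7-joint arm with a two-finger parallel gripper is mounted at the origin on the work surface. World frame = base frame: x ahead of the robot, y to its left, z up, the work surface at z = 0. Lengths are in m, angles in rad, forces in N, time in s.
With the tool pointing down it reaches from about 0.4 to 0.85 m from the base axis. Payload 10.4 kg.
Tool frame: the origin (TCP) lies midway between the tips of the shut fingers; the grasp point (between the pads) lies 19 mm behind it; z points along the fingers, y is the direction in which the jaws open and shut (so a half turn about z gives the same grasp; the last joint's range is limited). The gripper opens to 85 mm and grips with 20 to 120 N. Pads are 22 mm wide; open, the fingers measure 114 mm over their backs; the gripper's body (76 mm by 85 mm) begins 54 mm behind the grasp point. The pads swing forward as they close: fully open they stand 13 mm farther back than shut.
Start: joints at [-1.16, 0.332, -0.065, 1.46, 0.022, 1.35, -0.088], TCP at [0.263, 0.567, 0.231] pointing down, gripper open.
Joint ranges: [-2.6, 2.6], [-0.5, 2.12], [-1.47, 1.34], [0.16, 2.42], [-1.27, 4.41], [0.06, 2.06], [-2.6, 2.6]. Speed limits (rad/s): [2.22, 2.22, 2.79, 2.79, 3.14, 3.14, 3.14].

### API

Orientations are given as a unit quaternion [x, y, z, w].
In Python, from workcell import get_obs, camera, calibration, hand_in gives the robot as it stands.
- The arm moves only by the shell command python3 -m handwheel 'ROWS' [FORCE]. ROWS is JSON, a list of rows, each an object with "jaw": the finger opening in mm, from 0 to 85.4; "delta_pos": the shift along the tool's x, y, z scaled (see below), a list of three; "turn": the turn about the tool's z scaled (see below). In form: [{"jaw": jaw, "delta_pos": [tx, ty, tz], "turn": turn}, ...]. A call has 1 to 10 rows; each row is the pose to reach, as a shift and turn from the pose commanded when the call began, along the tool's axes at that moment, turning the shorter way round; what a row does not reach only later rows make up. The controller multiplies each number of a shift by 1 m and each number of a turn by pi rad. A row lasts 1/12 s, in which the tool goes at most 41.7 mm and 7.16 degrees, less where a joint would pass 70% of its speed; a pose out of reach is approached as far as the arm can. A call with a number of a shift or a turn outside -1 to 1 is refused whole. A call with a gripper value outside its range is refused whole. The fingers move at their own pace and stop on an object; FORCE is the grip in N (left out, the last holds). Time passes only in rows, so rows that repeat a pose let the fingers close. It gives the time, the measured TCP pose, the force and the opening at its end, in the units of the state.
- get_obs(): the state, without advancing time (a new reading comes with each control period).
- camera(name): name is "side" or "top" or "wrist"; returns the picture (420x560x3 uint8, red, green, blue); there is no depth.
- calibration(name): a dict with "mtx" (3x3 intrinsics, pixels), "rvec" (rotation vector, rad) and "tvec" (3), from world to camera coordinates, as OpenCV has them. Camera axes: x right, y down, z forward; pixel columns grow to the right and rows downward; lengths in m; the calibration is good to about 2 mm. A picture is of the moment at which its call begins: read the wrist's pose just before it. calibration takes no time and is no camera call; for the wrist camera it gives the pose at the moment of the call.
- hand_in(): hands the job in, once; it reports no verdict.
The state is a dict: "clock": time; "joint_pos": joint angles; "joint_velocities": joint speeds; "tau": joint torques, N m; "position": TCP position; "ee_rot": TCP orientation; "ft_force": force on the tool from outside, world axes, zero at the start; "torque": the same for the moment, N m; "grip_width": opening from 0.0 (shut) to 1.0 (fully open).
Only numpy, scipy, OpenCV 4.12 (cv2) and the standard library are available. Lean on these libraries where they do the work, as an engineer would, in place of code of your own. Each camera call takes 0.05 s, during which the arm holds its last target.

### The job

Two flanged brass bushes for the storage rollers need checking on the pin gauge. Stand the one whose bore is too small for the gauge pin upright in the grey reject tray and let go of it; then slide the other one, flange down, over the pin and press it down against the sprung collar until its flange meets the grey stop ring all round, firmly but without ramming it. Finish while still holding it pressed down on the stop (the spring lifts it if you let go), and leave the other things on the table where they are.

Things in the scene. Friction and masses are not known exactly. Their poses are not given: they have to be found in the camera images.
- bush_a: brass bush with the LARGE bore (23 mm through hole, fits the pin). Flange at the foot 56 mm diameter, 10 mm thick; above it a plain round body of 36 mm diameter up to a total height of 45 mm. About 0.33 kg (varies). Stands upright on the table, flange down. Origin: centre of the flange's underside; z along the bore, upward.
- bush_b: brass bush with the SMALL bore (17 mm through hole, too small for the pin); outside exactly like bush_a, same origin and axes, about 0.40 kg (varies). bush_a and bush_b may stand in either of two places.
- gauge: fixed pin gauge: steel base disc 110 mm diameter, 14 mm thick, with an upright steel pin of 20 mm diameter in its middle, whose top is 74 mm above the table and is coned from 20 to 10 mm diameter over the last 8 mm. Round the pin, the sprung collar and the stop ring. Origin: centre of the base's underside, on the pin axis; z up along the pin.
- stop: fixed grey stop ring round the collar: 60 mm outer, 36 mm inner diameter, top face 30 mm above the table, the hard stop for the flange. Origin as gauge (on the table, on the pin axis). It is to be loaded with more than 1.5 N and less than 30 N (over 60 N counts as ramming).
- collar (a joint): travel of the sprung steel collar round the pin (outer 33 mm, inner 21.6 mm diameter). 0 = up, its top face 42 mm above the table; grows downward in m; 0.012 = flush with the stop ring. The spring pushes up with 4 N at 0 and 10 N at 0.012 (500 N/m).
- tray: fixed grey open reject tray, outside 150 mm (its x) by 120 mm (its y), walls 4 mm thick and 22 mm high, floor 4 mm thick. Origin: centre of its underside; z up; turned up to 0.4 rad.
- spacer: bystander: plain brass spacer ring without flange, 36 mm diameter, 12 mm high; leave alone. Origin: centre of underside.
- eraser: bystander: white block eraser 32 x 55 x 18 mm. Origin: centre of underside.
- jar: bystander: small amber glass jar, 56 mm diameter, 62 mm high. Origin: centre of underside.
- weight: bystander: steel paperweight with a knob, 54 mm diameter, 54 mm high. Origin: centre of underside.
- brush: bystander: flat brush about 190 mm long, lying along its x axis.
- shears: bystander: shears about 190 mm long lying flat along their x axis. Origin at the pivot.
- loupe: bystander: black magnifier, 44 mm diameter, 34 mm high. Origin: centre of underside.
Not all that is in view belongs to the job. Leave any purple or red look-alike of the bush_b alone.

How it is judged:
On the way, in this order (a step that is already met when the one before it is completed fails the run):
1. the small-bore bush stands upright in the reject tray, let go (x of bush_b in the frame of tray between -0.047 and 0.047 m and y of bush_b in the frame of tray between -0.032 and 0.032 m and z of bush_b in the frame of tray below 0.009 m and angle between bush_b's own z axis and vertical below 0.12 rad and linear speed of bush_b below 0.03 m/s and contact force between the fingers and bush_b below 0.1 N), for 0.2 s.
2. the large-bore bush has been slid down over the pin (horizontal distance between bush_a and gauge below 0.004 m and angle between the z axis of bush_a and the z axis of gauge, either way round below 0.1 rad and z of bush_a in the frame of gauge below 0.058 m), for 0.05 s.
3. the bush is pressed down on the hard stop, the collar pushed in (horizontal distance between bush_a and gauge below 0.004 m and angle between the z axis of bush_a and the z axis of gauge, either way round below 0.1 rad and z of bush_a in the frame of gauge below 0.0318 m and value of joint collar above 0.0105 m and contact force between bush_a and stop between 1.5 and 30 N and contact force between the fingers and bush_a above 2 N), for 0.3 s.
At the end, for the whole second after the job is handed in: Small-bore bush upright (0.12 rad) on the reject tray's floor, at rest, released. Large-bore bush on the pin (axis within 4 mm, 0.1 rad), flange on the stop ring (within 1.8 mm, collar in over 10.5 mm), still held down by the fingers with 1.5 to 30 N on the ring (all of step 1 and all of step 3); the arm keeps its last pose, push and grip.
It fails at once if the bush is rammed on the stop with over 60 N (contact force between bush_a and stop above 60 N).
It fails at once if another thing on the table is moved more than 40 mm (distance of any of spacer, eraser, jar, weight, brush, shears, loupe from where it was at the start of the episode above 0.04 m).
It also fails if it takes over 69 s, if anything falls off the work surface, if the arm or the gripper's body presses on something with over 40 N, if the wrist force passes 120 N, or if a joint passes its speed limit or range.

## Working session

There is one attempt and no reset: what is moved stays moved. The work goes in short steps, Python scripts to look and compute and a shell command to move; the robot and the scene stay as the last step left them, time stands still between calls to the robot, and variables do not carry over. Pictures are saved under pics/ and viewed, and the job is handed in when it is done.

```bash
mkdir -p pics; ls
python3 - <<'E'
from workcell import *
import cv2
print(get_obs())
for n in("top","side","wrist"):
    c=calibration(n); im=camera(n); cv2.imwrite(f"pics/{n}0.png",cv2.cvtColor(im,cv2.COLOR_RGB2BGR)); print(n,c)
E
```

```text
pics
{'clock': 0.0, 'joint_pos': array([-1.15958553,  0.33284224, -0.06466728,  1.46093089,  0.02159738,
        1.34987451, -0.08849947]), 'joint_velocities': array([-0.00078474,  0.00025469, -0.0002168 , -0.00016308, -0.0012489 ,
       -0.00103902, -0.00128163]), 'tau': array([-1.48544688e-03, -6.25440788e+01,  4.84745682e-02, -3.91605663e+01,
        1.61324884e-02,  9.81865218e-03, -4.07818982e-05]), 'position': array([0.26257647, 0.56676916, 0.23053932]), 'ee_rot': array([ 2.15213504e-01,  9.76566785e-01, -6.70722550e-04, -1.11653201e-04]), 'ft_force': array([-0.84579502,  0.1942614 ,  0.1963589 ]), 'torque': array([ 0.02368988, -0.02932788,  0.0295092 ]), 'grip_width': 1.0002298967693748}
top {'mtx': array([[501.14777828,   0.        , 281.16975495],
       [  0.        , 501.14777828, 211.91689867],
       [  0.        ,   0.        ,   1.        ]]), 'rvec': array([ 2.13973705, -2.13833066,  0.19036148]), 'tvec': array([-0.06581288,  0.55860999,  1.21876905])}
side {'mtx': array([[424.44066607,   0.        , 274.99619971],
       [  0.        , 424.44066607, 214.01388805],
       [  0.        ,   0.        ,   1.        ]]), 'rvec': array([ 0.21120376, -2.90914641,  1.07850142]), 'tvec': array([0.56262825, 0.14295101, 0.8729917 ])}
wrist {'mtx': array([[342.76733709,   0.        , 282.35325245],
       [  0.        , 342.76733709, 209.45966527],
       [  0.        ,   0.        ,   1.        ]]), 'rvec': array([-2.43502839, -1.5567109 , -0.22326813]), 'tvec': array([-0.6244778 , -0.03808136,  0.37998939])}
```

View pics/top0.png

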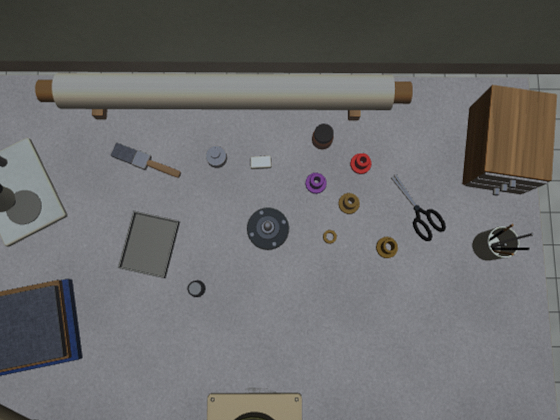

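View pics/side0.png

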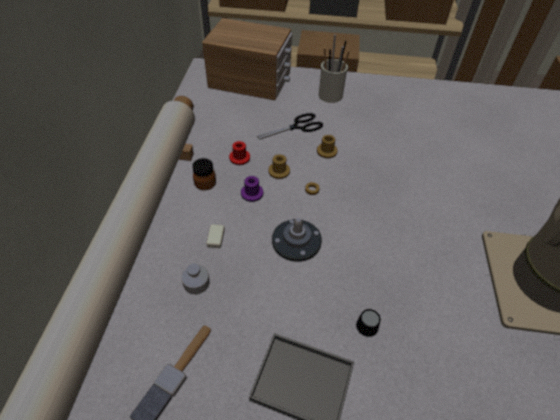

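View pics/wrist0.png

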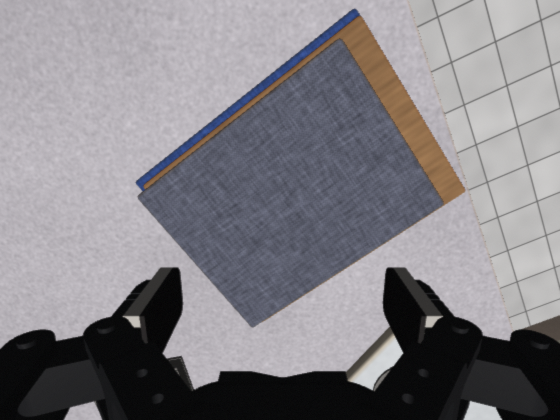

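The top view shows two brass bushes at about (349,203) and (387,247). The look-alikes are purple (316,182), red (361,163) and the flangeless spacer ring (330,236). The gauge is at (268,228) and the tray at (150,244). Next I'll measure these and crop the bores.

```bash
cat > h.py <<'E'
import numpy as np, cv2
from workcell import *
def ray(n,px,c=None):
    c=c or calibration(n)
    R,_=cv2.Rodrigues(np.array(c["rvec"])); t=np.array(c["tvec"]).ravel()
    u=cv2.undistortPoints(np.array(px,float).reshape(-1,1,2),np.array(c["mtx"]),None).reshape(-1,2)
    d=np.c_[u,np.ones(len(u))]@R   # R^T d
    return -R.T@t,d
def plane(n,px,z,c=None):
    o,d=ray(n,px,c); s=(z-o[2])/d[:,2]; return o+d*s[:,None]
def proj(n,P,c=None):
    c=c or calibration(n)
    return cv2.projectPoints(np.array(P,float).reshape(-1,1,3),np.array(c["rvec"]),np.array(c["tvec"]),np.array(c["mtx"]),None)[0].reshape(-1,2)
def snap(n,f):
    im=camera(n); cv2.imwrite(f"pics/{f}.png",cv2.cvtColor(im,cv2.COLOR_RGB2BGR)); return im
E
python3 - <<'E'
from h import *
im=cv2.imread("pics/top0.png")
hsv=cv2.cvtColor(im,cv2.COLOR_BGR2HSV)
m=cv2.inRange(hsv,(10,90,30),(30,255,255)); 
cs,_=cv2.findContours(m,cv2.RETR_EXTERNAL,cv2.CHAIN_APPROX_NONE)
for c in cs:
    if cv2.contourArea(c)>60: 
        (x,y),r=cv2.minEnclosingCircle(c); print("brass",x,y,r,cv2.contourArea(c),plane("top",[[x,y]],0.01)[0])
a=im[180:270,250:420]; cv2.imwrite("pics/crop0.png",cv2.resize(a,None,fx=4.7,fy=4.7,interpolation=cv2.INTER_CUBIC))
s=cv2.imread("pics/side0.png")[110:270,220:360]; cv2.imwrite("pics/crop1.png",cv2.resize(s,None,fx=3.7,fy=3.7,interpolation=cv2.INTER_CUBIC))
E
```

```text
brass 30.0 326.0 54.083370208740234 399.0 [0.27562658 0.56018254 0.01      ]
brass 386.5281677246094 247.3028106689453 10.608574867248535 317.0 [ 0.47288406 -0.33725545  0.01      ]
brass 329.5 236.35714721679688 6.640269756317139 116.5 [ 0.50109594 -0.19064335  0.01      ]
brass 348.6875 203.0625 10.203117370605469 297.0 [ 0.58864261 -0.24225086  0.01      ]
brass 162.5 169.0 17.007450103759766 165.5 [0.67899085 0.24653522 0.01      ]
brass 509.5 139.0 64.0176773071289 7238.5 [ 0.76402459 -0.6778114   0.01      ]
brass 402.0 92.0 12.80634880065918 315.0 [ 0.89591597 -0.39431232  0.01      ]
brass 45.0 90.5 12.619529724121094 292.0 [0.89607586 0.57121469 0.01      ]
```

View pics/crop0.png

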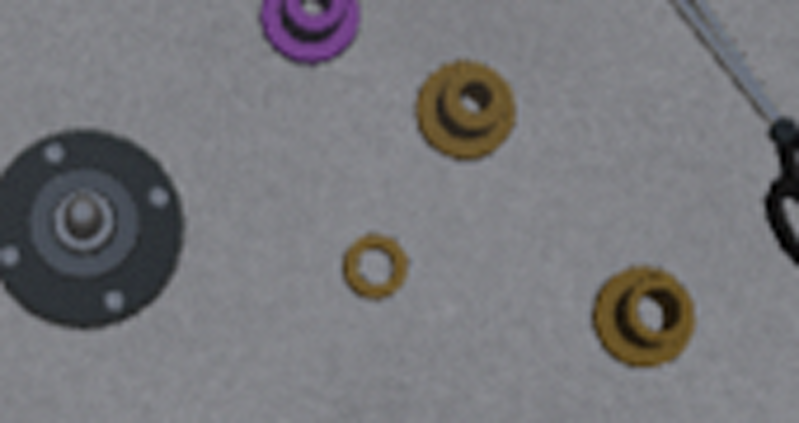

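View pics/crop1.png

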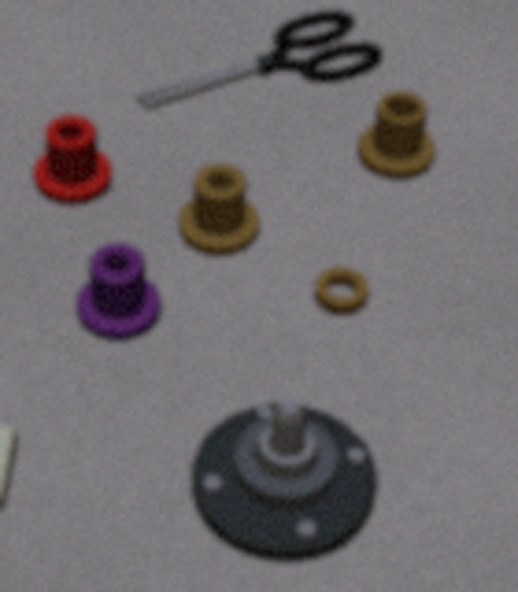

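The close crop confirms the choice. The bush at (349,203) has the smaller bore, so it is bush_b. The one at (387,247) has the larger bore, so it is bush_a. Now gauge and tray.

Run:
```python
from h import *
im=cv2.imread("pics/top0.png"); g=cv2.cvtColor(im,cv2.COLOR_BGR2GRAY); hsv=cv2.cvtColor(im,cv2.COLOR_BGR2HSV)
print("gray samples: table",g[300,300],"tray",g[245,150],"base",g[228,252],"ring",g[228,259])
m=cv2.inRange(g,0,85); 
cs,_=cv2.findContours(m,cv2.RETR_EXTERNAL,cv2.CHAIN_APPROX_NONE)
for c in cs:
    A=cv2.contourArea(c); x,y,w,h=cv2.boundingRect(c)
    if A>60 and 90<x<460 and 120<y<310:
        (cx,cy),r=cv2.minEnclosingCircle(c); print(x,y,w,h,A,(cx,cy),r)
        if w>50 : 
            q=cv2.boxPoints(cv2.minAreaRect(c)); P=plane("top",q,0.022); print("tray",q,P.round(4),P.mean(0), np.linalg.norm(np.diff(P,axis=0),axis=1)); e=P[1]-P[0]; e2=P[2]-P[1]; print(np.arctan2(e[1],e[0]),np.arctan2(e2[1],e2[0]))
        elif w>30:
            e=cv2.fitEllipse(c); print("gauge",e,plane("top",[e[0]],0.014)[0], 0.11*501/1.2)
m=cv2.inRange(hsv,(125,80,30),(160,255,255))
for mm,nm in((m,"purple"),(cv2.inRange(hsv,(0,150,60),(5,255,255)),"red")):
    c=max(cv2.findContours(mm,cv2.RETR_EXTERNAL,cv2.CHAIN_APPROX_NONE)[0],key=cv2.contourArea); p,r=cv2.minEnclosingCircle(c); print(nm,p,plane("top",[p],0.01)[0])
for nm,p in dict(loupe=(196,289),jar=(322,137),weight=(217,157),eraser=(261,162),sh1=(393,177),shp=(418,208),sh2=(443,215),brush=(180,175)).items(): print(nm,plane("top",[p],0.02)[0].round(3))
```

```text
gray samples: table 127 tray 96 base 48 ring 80
187 280 19 17 221.5 (196.0, 288.0) 9.055485725402832
376 238 21 20 289.0 (386.0, 247.39285278320312) 10.492137908935547
119 212 61 66 229.0 (149.0, 244.5) 37.500099182128906
tray [[118.25418 266.80878]
 [132.96115 209.4516 ]
 [179.70822 221.43802]
 [165.00125 278.7952 ]] [[0.4219 0.3451 0.022 ]
 [0.5687 0.3153 0.022 ]
 [0.5377 0.1944 0.022 ]
 [0.3919 0.2264 0.022 ]] [0.48006875 0.27029385 0.022     ] [0.14982656 0.12486711 0.14928171]
-0.20027606847962046 -1.821568081253614
247 208 42 42 1339.0 (267.48883056640625, 228.3536376953125) 21.133562088012695
gauge ((267.4902038574219, 228.42822265625), (41.20466995239258, 41.43753433227539), 170.93585205078125) [ 0.52101507 -0.03052064  0.014     ] 45.925000000000004
413 205 33 36 602.5 (426.81915283203125, 220.64894104003906) 19.610843658447266
gauge ((427.3662414550781, 222.63888549804688), (29.453044891357422, 33.41495895385742), 139.16676330566406) [ 0.53664326 -0.44470903  0.014     ] 45.925000000000004
342 196 17 15 69.0 (350.0, 202.5) 8.90234661102295
307 173 18 17 196.5 (315.3125, 180
[... 219 characters left out ...]
41.73412]
 [182.22119 169.72472]
 [176.44238 183.44942]] [[0.712  0.3823 0.022 ]
 [0.7494 0.3693 0.022 ]
 [0.6741 0.1924 0.022 ]
 [0.6374 0.2061 0.022 ]] [0.69321735 0.28751701 0.022     ] [0.0395544  0.19225422 0.0391856 ]
-0.33588777156443084 -1.973109042614427
312 124 22 26 408.5 (323.1788330078125, 136.30291748046875) 12.882766723632812
purple (315.4285583496094, 182.7142791748047) [ 0.64289996 -0.15592105  0.01      ]
red (360.5, 163.0) [ 0.69665152 -0.27603672  0.01      ]
loupe [0.367 0.148 0.02 ]
jar [ 0.765 -0.174  0.02 ]
weight [0.709 0.103 0.02 ]
eraser [ 0.696 -0.013  0.02 ]
sh1 [ 0.656 -0.359  0.02 ]
shp [ 0.574 -0.42   0.02 ]
sh2 [ 0.556 -0.484  0.02 ]
brush [0.66  0.198 0.02 ]
```

Measured positions against the sizes given:

| Thing | Position | Check |
|---|---|---|
| bush_b | (0.589, -0.242) | in reach |
| bush_a | (0.473, -0.337) | in reach |
| Gauge | (0.521, -0.031) | base disc dark region about 100 mm across, slightly under 110 |
| Tray | (0.480, 0.270), yaw -0.20 | sides 150 x 125 mm, given 150 x 120 |

I'll move toward bush_b, turning the tool to align with the world axes.

```bash
python3 -m handwheel '[{"jaw":70,"delta_pos":[-0.32,-0.30,0],"turn":0.4},{"jaw":70,"delta_pos":[-0.32,-0.30,0],"turn":0.4},{"jaw":70,"delta_pos":[-0.32,-0.30,0],"turn":0.4},{"jaw":70,"delta_pos":[-0.32,-0.30,0],"turn":0.4},{"jaw":70,"delta_pos":[-0.32,-0.30,0],"turn":0.4},{"jaw":70,"delta_pos":[-0.32,-0.30,0],"turn":0.4},{"jaw":70,"delta_pos":[-0.32,-0.30,0],"turn":0.4},{"jaw":70,"delta_pos":[-0.32,-0.30,0],"turn":0.4},{"jaw":70,"delta_pos":[-0.32,-0.30,0],"turn":0.4},{"jaw":70,"delta_pos":[-0.32,-0.30,0],"turn":0.4}]' 80
cat >> h.py <<'E'
from scipy.spatial.transform import Rotation as Ro
def go(x,y,z,yaw_y=-90):
    "delta in tool axes to world target; yaw_y = wanted world angle of tool y (deg)"
    o=get_obs(); R=Ro.from_quat(o["ee_rot"]).as_matrix(); d=R.T@(np.array([x,y,z])-o["position"])
    a=np.degrees(np.arctan2(R[1,1],R[0,1])); t=-((yaw_y-a+180)%360-180)/180
    print("t",o["clock"],"pos",o["position"].round(4),"delta",d.round(4),"turn",round(t,4),"ya",round(a,2),"tilt",R[:,2].round(4),"F",o["ft_force"].round(1),"grip",round(o["grip_width"]*85.4,1)," j",o["joint_pos"].round(2))
E
python3 -c "
from h import *; go(.589,-.242,.23)"
```

```text
clock: 0.98
position: [0.4189, 0.1787, 0.2313]
ee_rot: [0.748, 0.664, 0.0, -0.0]
ft_force: [1.1, -0.0, -0.3]
grip_width: 0.818
t 0.9833 pos [0.4189 0.1787 0.2313] delta [-0.3976  0.2188  0.0011] turn 0.4621 ya -6.82 tilt [ 1.e-04  5.e-04 -1.e+00] F [ 1.1 -0.  -0.3] grip 69.9  j [-0.8  -0.06  0.29  1.9   0.02  1.3  -0.64]
```

```bash
python3 -m handwheel '[{"jaw":70,"delta_pos":[-0.40,0.22,0],"turn":0.462},{"jaw":70,"delta_pos":[-0.40,0.22,0],"turn":0.462},{"jaw":70,"delta_pos":[-0.40,0.22,0],"turn":0.462},{"jaw":70,"delta_pos":[-0.40,0.22,0],"turn":0.462},{"jaw":70,"delta_pos":[-0.40,0.22,0],"turn":0.462},{"jaw":70,"delta_pos":[-0.40,0.22,0],"turn":0.462},{"jaw":70,"delta_pos":[-0.40,0.22,0],"turn":0.462},{"jaw":70,"delta_pos":[-0.40,0.22,0],"turn":0.462},{"jaw":70,"delta_pos":[-0.40,0.22,0],"turn":0.462},{"jaw":70,"delta_pos":[-0.40,0.22,0],"turn":0.462}]'
python3 -c "
from h import *; go(.54,-.242,.20)"
```

```text
clock: 1.82
position: [0.5776, -0.2063, 0.2313]
ee_rot: [0.995, 0.101, 0.0, 0.0]
ft_force: [1.3, -0.2, 0.3]
grip_width: 0.819
t 1.8167 pos [ 0.5776 -0.2063  0.2313] delta [-0.044   0.0274  0.0313] turn 0.0645 ya -78.39 tilt [ 3.e-04  0.e+00 -1.e+00] F [ 1.3 -0.2  0.3] grip 69.9  j [-0.29  0.36  0.73  1.53 -0.24  1.35 -0.91]
```

```bash
python3 -m handwheel '[{"jaw":70,"delta_pos":[0.004,0.038,0],"turn":0.0645},{"jaw":70,"delta_pos":[0.004,0.038,0],"turn":0.0645},{"jaw":70,"delta_pos":[0.004,0.038,0],"turn":0.0645},{"jaw":70,"delta_pos":[0.004,0.038,0],"turn":0.0645}]'
python3 - <<'E'
from h import *
go(.589,-.242,.10)
c=calibration("wrist"); o,d=ray("wrist",[[280,210]],c); print("cam",o,d)
snap("wrist","w1")
print(proj("wrist",[[.589,-.242,.045],[.473,-.337,.045]],c))
E
```

```text
clock: 2.15
position: [0.5887, -0.2406, 0.2307]
ee_rot: [1.0, 0.004, -0.001, -0.0]
ft_force: [0.2, 0.1, -0.6]
grip_width: 0.819
t 2.15 pos [ 0.5887 -0.2406  0.2307] delta [0.0004 0.0014 0.1307] turn 0.0024 ya -89.56 tilt [-1.1e-03  3.0e-04 -1.0e+00] F [ 0.2  0.1 -0.6] grip 69.9  j [-0.24  0.43  0.76  1.46 -0.3   1.37 -1.03]
cam [ 0.66225952 -0.24035101  0.37417309] [[-0.28840833  0.00500041 -0.95752036]]
[[283.59078092 184.76622206]
 [370.67158497 290.68127429]]
```

View pics/w1.png

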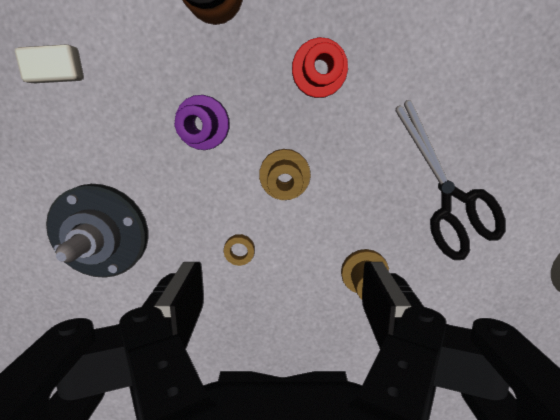

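The wrist view shows bush_b at (285,174), clear of the purple one (202,122), the red one (320,67) and the spacer (239,250). The gauge is at (97,230), and bush_a is partly behind the finger at (365,272). I'll refine the positions here.

Run:
```python
from h import *
c=calibration("wrist"); im=cv2.imread("pics/w1.png"); hsv=cv2.cvtColor(im,cv2.COLOR_BGR2HSV)
m=cv2.inRange(hsv,(10,90,30),(30,255,255))
for k in cv2.findContours(m,cv2.RETR_EXTERNAL,cv2.CHAIN_APPROX_NONE)[0]:
    if cv2.contourArea(k)>200:
        h=cv2.convexHull(k); P=plane("wrist",h.reshape(-1,2),0.01,c); p,r=cv2.minEnclosingCircle((P[:,:2]).astype(np.float32)); print("brass flange",cv2.minEnclosingCircle(k),"world",np.round(p,4),"r",round(r,4))
g=cv2.cvtColor(im,cv2.COLOR_BGR2GRAY); q=cv2.inRange(g,0,90); q[:, 160:]=0; q[290:]=0
k=max(cv2.findContours(q,cv2.RETR_EXTERNAL,cv2.CHAIN_APPROX_NONE)[0],key=cv2.contourArea); P=plane("wrist",k.reshape(-1,2),0.014,c)
p,r=cv2.minEnclosingCircle(P[:,:2].astype(np.float32)); print("gauge",p,r); e=cv2.fitEllipse((P[:,:2]*1000).astype(np.float32)); print(e)
```

```text
brass flange ((364.9821472167969, 273.8035583496094), 24.522005081176758) world [ 0.4748 -0.336 ] r 0.0316
brass flange ((238.72515869140625, 249.552978515625), 15.382120132446289) world [ 0.5043 -0.1912] r 0.0191
brass flange ((284.31817626953125, 174.22727966308594), 25.41606903076172) world [ 0.5925 -0.2418] r 0.0278
brass flange ((212.0, 0.0), 29.000099182128906) world [ 0.758  -0.1721] r 0.0273
gauge (0.5266913175582886, -0.03308669850230217) 0.057258062064647675
((527.132080078125, -34.08134460449219), (109.2013168334961, 110.52973175048828), 46.88234329223633)
```

```bash
python3 -m handwheel '[{"jaw":70,"delta_pos":[0.002,0.001,0.17],"turn":0.002},{"jaw":70,"delta_pos":[0.002,0.001,0.17],"turn":0.002},{"jaw":70,"delta_pos":[0.002,0.001,0.17],"turn":0.002},{"jaw":70,"delta_pos":[0.002,0.001,0.17],"turn":0.002},{"jaw":70,"delta_pos":[0.002,0.001,0.17],"turn":0.002},{"jaw":70,"delta_pos":[0.002,0.001,0.195],"turn":0.002},{"jaw":70,"delta_pos":[0.002,0.001,0.216],"turn":0.002},{"jaw":70,"delta_pos":[0.002,0.001,0.216],"turn":0.002}]'
python3 - <<'E'
from h import *
go(.5905,-.2418,.012)
snap("wrist","w2"); s=snap("side","s2")
cv2.imwrite("pics/s2c.png",cv2.cvtColor(cv2.resize(s[110:270,200:360],None,fx=3.7,fy=3.7),cv2.COLOR_RGB2BGR))
E
```

```text
clock: 2.87
position: [0.5899, -0.2397, 0.0137]
ee_rot: [1.0, 0.001, -0.002, -0.001]
ft_force: [-0.9, 0.5, -0.7]
grip_width: 0.824
t 2.8667 pos [ 0.5899 -0.2397  0.0137] delta [0.0006 0.0021 0.0017] turn 0.0008 ya -89.86 tilt [-0.0033  0.0021 -1.    ] F [-0.9  0.5 -0.7] grip 70.4  j [-0.17  0.64  0.65  1.66 -0.45  0.99 -0.93]
```

View pics/w2.png

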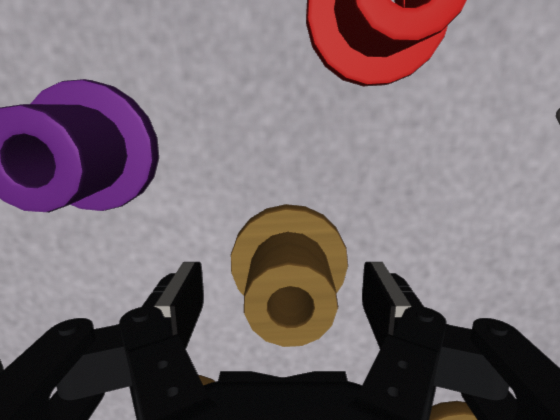

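View pics/s2c.png

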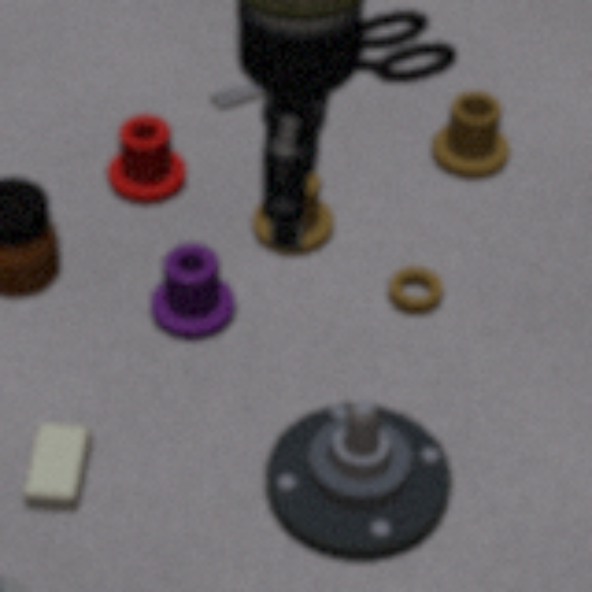

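Run:
```python
from h import *
c=calibration("wrist"); im=cv2.imread("pics/w2.png"); hsv=cv2.cvtColor(im,cv2.COLOR_BGR2HSV)
m=cv2.inRange(hsv,(10,90,30),(30,255,255)); m[350:]=0
k=max(cv2.findContours(m,cv2.RETR_EXTERNAL,cv2.CHAIN_APPROX_NONE)[0],key=cv2.contourArea).reshape(-1,2)
lo=k[k[:,1]>300]; up=k[k[:,1]<255]
for q,z in((lo,.045),(up,.01)):
    P=plane("wrist",q,z,c)[:,:2]; A=np.c_[2*P,np.ones(len(P))]; s=np.linalg.lstsq(A,(P**2).sum(1),rcond=None)[0]; print(z,s[:2],np.sqrt(s[2]+s[:2]@s[:2]))
T=get_obs()["position"]
print(proj("side",[T+[0,.035,0],T+[0,.035,.04],[.592,-.242,.045],[.592,-.242,0.01]]))
```

```text
0.045 [ 0.59148453 -0.24452596] 0.017726293681958764
0.01 [ 0.59505171 -0.24451823] 0.026984948684091126
[[277.25264404 176.55971437]
 [277.61294739 164.4746671 ]
 [279.31001823 158.31229131]
 [278.96094521 168.7572972 ]]
```

```bash
python3 -m handwheel '[{"jaw":70,"delta_pos":[0.002,0.003,0.001],"turn":0},{"jaw":60,"delta_pos":[0.002,0.003,0.001],"turn":0},{"jaw":50,"delta_pos":[0.002,0.003,0.001],"turn":0},{"jaw":42,"delta_pos":[0.002,0.003,0.001],"turn":0},{"jaw":36,"delta_pos":[0.002,0.003,0.001],"turn":0},{"jaw":30,"delta_pos":[0.002,0.003,0.001],"turn":0},{"jaw":30,"delta_pos":[0.002,0.003,0.001],"turn":0},{"jaw":30,"delta_pos":[0.002,0.003,0.001],"turn":0}]' 60
python3 -c "
from h import *; go(.48,.27,.15); snap('wrist','w3')"
```

```text
clock: 3.63
position: [0.5935, -0.2441, 0.0152]
ee_rot: [1.0, -0.0, 0.0, -0.001]
ft_force: [-1.3, 4.4, 8.8]
grip_width: 0.396
t 3.6333 pos [ 0.5935 -0.2441  0.0152] delta [-0.1135 -0.5143 -0.1343] turn -0.0001 ya -90.02 tilt [ 9.0e-04  1.2e-03 -1.0e+00] F [-1.3  4.4  8.8] grip 33.8  j [-0.16  0.65  0.65  1.65 -0.45  1.   -0.93]
```

View pics/w3.png

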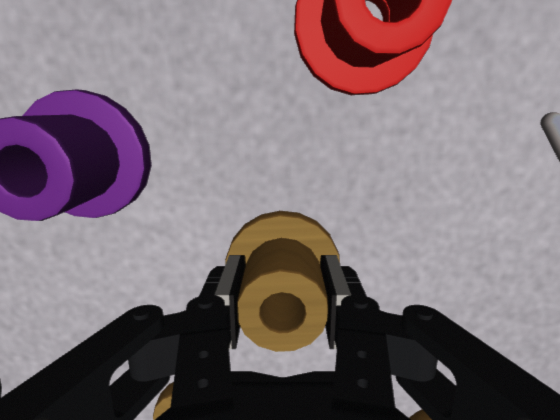

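Gripped: the opening reads 33.8 mm on a 36 mm body, and the fingertips are touching the flange. I'll lift and carry it to the tray.

```bash
python3 -m handwheel '[{"jaw":30,"delta_pos":[0,0,-0.03],"turn":0},{"jaw":30,"delta_pos":[0,0,-0.07],"turn":0},{"jaw":30,"delta_pos":[0,0,-0.12],"turn":0},{"jaw":30,"delta_pos":[-0.007,-0.03,-0.12],"turn":0},{"jaw":30,"delta_pos":[-0.015,-0.07,-0.12],"turn":0},{"jaw":30,"delta_pos":[-0.025,-0.11,-0.12],"turn":0},{"jaw":30,"delta_pos":[-0.034,-0.15,-0.12],"turn":0},{"jaw":30,"delta_pos":[-0.043,-0.19,-0.12],"turn":0},{"jaw":30,"delta_pos":[-0.052,-0.23,-0.12],"turn":0},{"jaw":30,"delta_pos":[-0.059,-0.26,-0.12],"turn":0}]'
python3 -m handwheel '[{"jaw":30,"delta_pos":[-0.008,-0.035,0],"turn":0},{"jaw":30,"delta_pos":[-0.017,-0.075,0],"turn":0},{"jaw":30,"delta_pos":[-0.026,-0.115,0],"turn":0},{"jaw":30,"delta_pos":[-0.035,-0.155,0],"turn":0},{"jaw":30,"delta_pos":[-0.044,-0.195,0],"turn":0},{"jaw":30,"delta_pos":[-0.052,-0.23,0],"turn":0},{"jaw":30,"delta_pos":[-0.054,-0.25,0],"turn":0},{"jaw":30,"delta_pos":[-0.054,-0.25,0],"turn":0},{"jaw":30,"delta_pos":[-0.054,-0.25,0],"turn":0}]'
python3 -c "
from h import *; go(.48,.27,.022); snap('wrist','w4');snap('side','s4')"
```

```text
clock: 4.52
position: [0.5325, 0.0187, 0.1337]
ee_rot: [1.0, 0.001, -0.001, -0.0]
ft_force: [1.4, 0.7, -4.1]
grip_width: 0.396
clock: 5.27
position: [0.4795, 0.2659, 0.1336]
ee_rot: [1.0, 0.001, -0.0, 0.001]
ft_force: [0.3, -1.4, -5.0]
grip_width: 0.395
t 5.2667 pos [0.4795 0.2659 0.1336] delta [ 0.0006 -0.0042  0.1116] turn 0.0005 ya -89.91 tilt [-0.001  -0.0012 -1.    ] F [ 0.3 -1.4 -5. ] grip 33.7  j [-1.07  0.26  0.55  1.81 -0.15  1.11 -2.03]
```

View pics/w4.png

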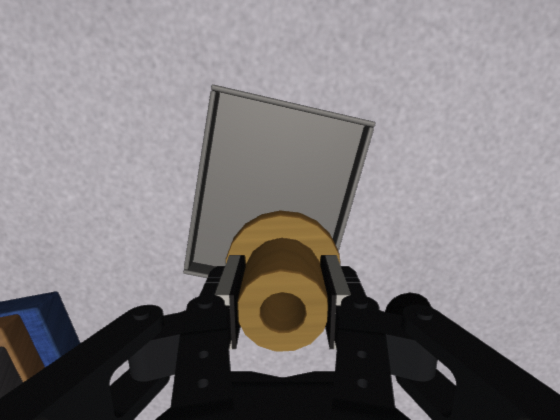

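View pics/s4.png

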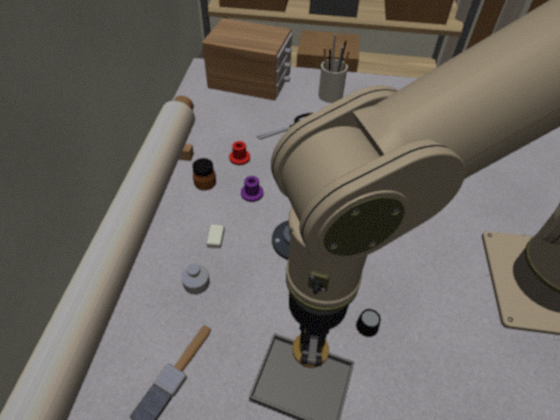

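```bash
python3 - <<'E'
from h import *
P=plane("wrist",[[213,87],[374,123],[186,272]],.022); print(P.round(4),(P[1]+P[2])/2,np.linalg.norm(P[0]-P[1]),np.linalg.norm(P[0]-P[2]))
E
python3 -m handwheel '[{"jaw":30,"delta_pos":[0,-0.003,0.03],"turn":0},{"jaw":30,"delta_pos":[0,-0.003,0.065],"turn":0},{"jaw":30,"delta_pos":[0,-0.003,0.09],"turn":0},{"jaw":30,"delta_pos":[0,-0.003,0.103],"turn":0},{"jaw":30,"delta_pos":[0,-0.003,0.108],"turn":0},{"jaw":30,"delta_pos":[0,-0.003,0.111],"turn":0},{"jaw":30,"delta_pos":[0,-0.003,0.112],"turn":0},{"jaw":30,"delta_pos":[0,-0.003,0.113],"turn":0}]'
python3 -c "
from h import *; go(.48,.27,.019)"
```

```text
[[0.5675 0.3119 0.022 ]
 [0.5427 0.197  0.022 ]
 [0.4241 0.3427 0.022 ]] [0.4834023  0.26986148 0.022     ] 0.11761422244267675 0.14666854545450642
clock: 6.03
position: [0.4815, 0.2685, 0.0227]
ee_rot: [1.0, -0.001, 0.001, -0.001]
ft_force: [0.1, 0.0, -4.1]
grip_width: 0.398
t 6.0333 pos [0.4815 0.2685 0.0227] delta [-0.0015 -0.0015  0.0037] turn -0.0005 ya -90.09 tilt [ 0.0019  0.0015 -1.    ] F [ 0.1  0.  -4.1] grip 34.0  j [-1.02  0.42  0.51  1.89 -0.26  0.89 -1.96]
```

```bash
python3 -m handwheel '[{"jaw":30,"delta_pos":[0,0,0.001],"turn":0},{"jaw":30,"delta_pos":[0,0,0.002],"turn":0},{"jaw":30,"delta_pos":[0,0,0.003],"turn":0},{"jaw":30,"delta_pos":[0,0,0.003],"turn":0}]'
python3 -c "
from h import *; go(.48,.27,.019)"
```

```text
clock: 6.37
position: [0.4808, 0.2685, 0.0191]
ee_rot: [1.0, -0.001, 0.0, -0.0]
ft_force: [-2.6, -1.2, 3.2]
grip_width: 0.395
t 6.3667 pos [0.4808 0.2685 0.0191] delta [-0.0008 -0.0015  0.0001] turn -0.0003 ya -90.06 tilt [ 6.e-04  1.e-03 -1.e+00] F [-2.6 -1.2  3.2] grip 33.8  j [-1.02  0.43  0.51  1.89 -0.26  0.89 -1.95]
```

On the tray floor: the vertical force went from -4 to +3 N. I'll release it slowly and lift away.

```bash
python3 -m handwheel '[{"jaw":38,"delta_pos":[0,0,0],"turn":0},{"jaw":42,"delta_pos":[0,0,0],"turn":0},{"jaw":50,"delta_pos":[0,0,0],"turn":0},{"jaw":56,"delta_pos":[0,0,0],"turn":0},{"jaw":56,"delta_pos":[0,0,0],"turn":0},{"jaw":56,"delta_pos":[0,0,-0.03],"turn":0},{"jaw":60,"delta_pos":[0,0,-0.07],"turn":0},{"jaw":70,"delta_pos":[0,0,-0.11],"turn":0},{"jaw":70,"delta_pos":[0,0,-0.15],"turn":0},{"jaw":70,"delta_pos":[0,0,-0.15],"turn":0}]'
python3 -c "
from h import *; go(.474,-.337,.2); snap('wrist','w5')"
```

```text
clock: 7.2
position: [0.4838, 0.2697, 0.1761]
ee_rot: [1.0, -0.001, 0.004, -0.004]
ft_force: [0.7, -0.0, 0.2]
grip_width: 0.817
t 7.2 pos [0.4838 0.2697 0.1761] delta [-0.0084  0.6065 -0.0284] turn -0.0006 ya -90.11 tilt [ 0.0084  0.0073 -0.9999] F [ 0.7 -0.   0.2] grip 69.8  j [-1.09  0.22  0.57  1.76 -0.13  1.18 -2.05]
```

View pics/w5.png

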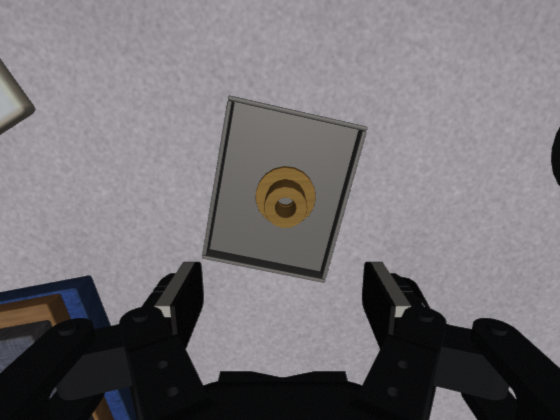

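bush_b stands upright, centred in the tray and released: (286,195), with the tray spanning about (205-365, 97-280). Next, bush_a.

```bash
python3 -m handwheel '[{"jaw":70,"delta_pos":[0,0.03,-0.03],"turn":0},{"jaw":70,"delta_pos":[0,0.07,-0.03],"turn":0},{"jaw":70,"delta_pos":[0,0.11,-0.03],"turn":0},{"jaw":70,"delta_pos":[0,0.15,-0.03],"turn":0},{"jaw":70,"delta_pos":[0,0.19,-0.03],"turn":0},{"jaw":70,"delta_pos":[0,0.23,-0.03],"turn":0},{"jaw":70,"delta_pos":[0,0.27,-0.03],"turn":0},{"jaw":70,"delta_pos":[0,0.31,-0.03],"turn":0},{"jaw":70,"delta_pos":[0,0.34,-0.03],"turn":0},{"jaw":70,"delta_pos":[0,0.36,-0.03],"turn":0}]'
python3 -m handwheel '[{"jaw":70,"delta_pos":[0,0.03,0],"turn":0},{"jaw":70,"delta_pos":[0,0.07,0],"turn":0},{"jaw":70,"delta_pos":[-0.004,0.11,0],"turn":0},{"jaw":70,"delta_pos":[-0.008,0.15,0],"turn":0},{"jaw":70,"delta_pos":[-0.008,0.19,0],"turn":0},{"jaw":70,"delta_pos":[-0.008,0.22,0],"turn":0},{"jaw":70,"delta_pos":[-0.008,0.245,0],"turn":0},{"jaw":70,"delta_pos":[-0.008,0.245,0],"turn":0},{"jaw":70,"delta_pos":[-0.008,0.245,0],"turn":0}]'
python3 - <<'E'
from h import *
snap('wrist','w6'); c=calibration("wrist")
im=cv2.imread("pics/w6.png"); hsv=cv2.cvtColor(im,cv2.COLOR_BGR2HSV)
m=cv2.inRange(hsv,(10,90,30),(30,255,255))
for k in cv2.findContours(m,cv2.RETR_EXTERNAL,cv2.CHAIN_APPROX_NONE)[0]:
    if cv2.contourArea(k)>200:
        P=plane("wrist",cv2.convexHull(k).reshape(-1,2),0.01,c); p,r=cv2.minEnclosingCircle((P[:,:2]).astype(np.float32)); print(cv2.minEnclosingCircle(k),np.round(p,4),round(r,4))
        if r>.024: go(*p,.016)
E
```

```text
clock: 8.08
position: [0.479, -0.0954, 0.1978]
ee_rot: [1.0, -0.002, -0.0, 0.0]
ft_force: [0.6, 0.5, -0.2]
grip_width: 0.819
clock: 8.83
position: [0.4705, -0.3383, 0.1972]
ee_rot: [1.0, -0.002, -0.001, 0.0]
ft_force: [0.0, 1.1, 0.5]
grip_width: 0.816
((282.491943359375, 177.7016143798828), 27.883644104003906) [ 0.4775 -0.3371] 0.0277
t 8.8833 pos [ 0.4712 -0.3368  0.1973] delta [0.0066 0.0003 0.1813] turn -0.0007 ya -90.13 tilt [-1.6e-03  4.0e-04 -1.0e+00] F [-0.4  0.1 -0.3] grip 69.8  j [-0.25  0.37  0.99  1.67 -0.32  1.28 -0.77]
((129.0, 150.0), 20.24855613708496) [ 0.5045 -0.19  ] 0.0192
```

View pics/w6.png

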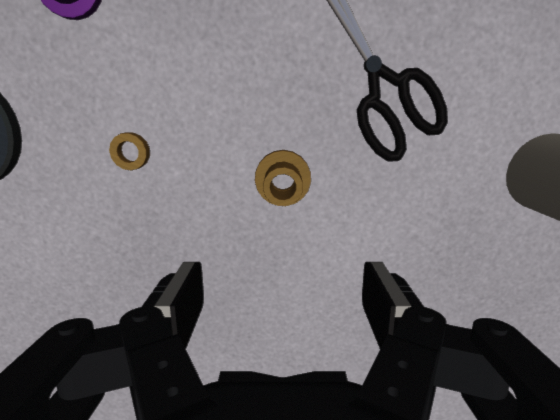

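bush_a is at (282,178) and its wide bore is clearly visible. Descending.

```bash
python3 -m handwheel '[{"jaw":70,"delta_pos":[0.005,0,0.03],"turn":0},{"jaw":70,"delta_pos":[0.005,0,0.07],"turn":0},{"jaw":70,"delta_pos":[0.005,0,0.11],"turn":0},{"jaw":70,"delta_pos":[0.005,0,0.145],"turn":0},{"jaw":70,"delta_pos":[0.005,0,0.165],"turn":0},{"jaw":70,"delta_pos":[0.005,0,0.176],"turn":0},{"jaw":70,"delta_pos":[0.005,0,0.180],"turn":0},{"jaw":70,"delta_pos":[0.005,0,0.180],"turn":0},{"jaw":70,"delta_pos":[0.005,0,0.180],"turn":0}]'
python3 - <<'E'
from h import *
go(.4765,-.337,.017)
c=calibration("wrist"); snap("wrist","w7"); im=cv2.imread("pics/w7.png"); hsv=cv2.cvtColor(im,cv2.COLOR_BGR2HSV)
m=cv2.inRange(hsv,(10,90,30),(30,255,255)); m[350:]=0; m[:,:220]=0; m[:,360:]=0
k=max(cv2.findContours(m,cv2.RETR_EXTERNAL,cv2.CHAIN_APPROX_NONE)[0],key=cv2.contourArea).reshape(-1,2)
print(k.min(0),k.max(0))
lo=k[k[:,1]>k[:,1].max()-40]; up=k[k[:,1]<k[:,1].min()+45]
for q,z in((lo,.045),(up,.01)):
    P=plane("wrist",q,z,c)[:,:2]; A=np.c_[2*P,np.ones(len(P))]; s=np.linalg.lstsq(A,(P**2).sum(1),rcond=None)[0]; print(z,s[:2],np.sqrt(s[2]+s[:2]@s[:2]))
E
```

```text
clock: 9.63
position: [0.4777, -0.3368, 0.0196]
ee_rot: [1.0, -0.0, 0.001, 0.0]
ft_force: [-0.2, 0.5, 0.4]
grip_width: 0.821
t 9.6333 pos [ 0.4777 -0.3368  0.0196] delta [-0.0012  0.0002  0.0026] turn -0.0001 ya -90.02 tilt [ 1.6e-03 -6.0e-04 -1.0e+00] F [-0.2  0.5  0.4] grip 70.1  j [-0.11  0.59  0.83  1.82 -0.52  0.97 -0.63]
[230 208] [341 343]
0.045 [ 0.47632134 -0.3387218 ] 0.017168527062772797
0.01 [ 0.47938042 -0.33863083] 0.026245287050015328
```

View pics/w7.png

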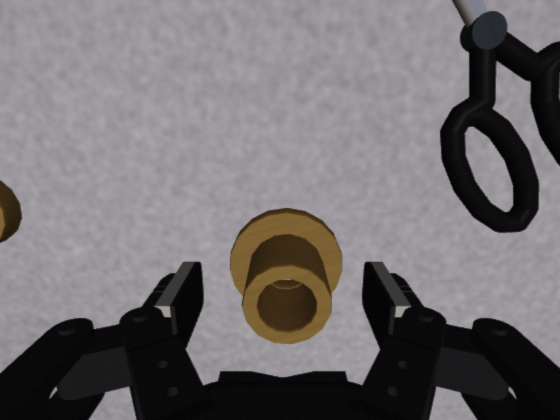

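The bore-to-body ratio is 0.64, which matches 23/36, so this is bush_a. Closing.

```bash
python3 -m handwheel '[{"jaw":60,"delta_pos":[0,0.002,0.001],"turn":0},{"jaw":50,"delta_pos":[0,0.002,0.001],"turn":0},{"jaw":42,"delta_pos":[0,0.002,0.001],"turn":0},{"jaw":36,"delta_pos":[0,0.002,0.001],"turn":0},{"jaw":30,"delta_pos":[0,0.002,0.001],"turn":0},{"jaw":30,"delta_pos":[0,0.002,0.001],"turn":0},{"jaw":30,"delta_pos":[0,0.002,0.001],"turn":0}]' 80
python3 -c "
from h import *; go(.5235,-.032,.14)"
python3 -m handwheel '[{"jaw":30,"delta_pos":[0,0,-0.02],"turn":0},{"jaw":30,"delta_pos":[0,0,-0.05],"turn":0},{"jaw":30,"delta_pos":[0,0,-0.09],"turn":0},{"jaw":30,"delta_pos":[0,0,-0.12],"turn":0},{"jaw":30,"delta_pos":[0,0,-0.14],"turn":0},{"jaw":30,"delta_pos":[0,0,-0.14],"turn":0},{"jaw":30,"delta_pos":[0,0,-0.14],"turn":0}]'
python3 -c "
from h import *; go(.5235,-.032,.16); snap('wrist','w8')"
```

```text
clock: 10.27
position: [0.477, -0.3389, 0.0182]
ee_rot: [1.0, -0.0, 0.0, -0.0]
ft_force: [-2.8, 3.6, 9.9]
grip_width: 0.406
t 10.2667 pos [ 0.477  -0.3389  0.0182] delta [ 0.0463 -0.307  -0.1216] turn -0.0003 ya -90.05 tilt [ 7.e-04  5.e-04 -1.e+00] F [-2.8  3.6  9.9] grip 34.7  j [-0.11  0.6   0.83  1.81 -0.53  0.97 -0.63]
clock: 10.85
position: [0.477, -0.3387, 0.1575]
ee_rot: [1.0, -0.0, 0.001, -0.0]
ft_force: [0.5, 0.3, -3.5]
grip_width: 0.407
t 10.85 pos [ 0.477  -0.3387  0.1575] delta [ 0.0462 -0.3068 -0.0024] turn -0.0003 ya -90.05 tilt [ 1.3e-03  1.0e-04 -1.0e+00] F [ 0.5  0.3 -3.5] grip 34.7  j [-0.22  0.42  0.96  1.71 -0.37  1.21 -0.73]
```

View pics/w8.png

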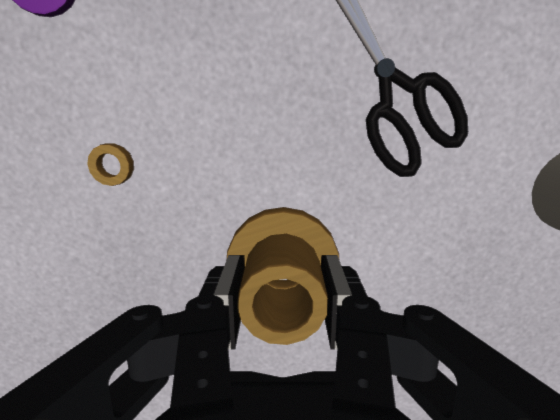

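bush_a is held upright. The opening is 34.7 mm and the load of 3.5 N fits its mass. I'll move in front of the gauge so the wrist camera sees both pin and bush.

```bash
python3 -m handwheel '[{"jaw":30,"delta_pos":[-0.004,-0.03,0],"turn":0},{"jaw":30,"delta_pos":[-0.008,-0.07,0],"turn":0},{"jaw":30,"delta_pos":[-0.012,-0.11,0],"turn":0},{"jaw":30,"delta_pos":[-0.017,-0.15,0],"turn":0},{"jaw":30,"delta_pos":[-0.022,-0.19,0],"turn":0},{"jaw":30,"delta_pos":[-0.027,-0.23,0],"turn":0},{"jaw":30,"delta_pos":[-0.032,-0.265,0],"turn":0},{"jaw":30,"delta_pos":[-0.037,-0.29,0],"turn":0},{"jaw":30,"delta_pos":[-0.037,-0.306,0],"turn":0},{"jaw":30,"delta_pos":[-0.037,-0.306,0],"turn":0}]'
python3 -m handwheel '[{"jaw":30,"delta_pos":[0,0,0],"turn":0},{"jaw":30,"delta_pos":[0,0,0],"turn":0},{"jaw":30,"delta_pos":[0,0,0],"turn":0}]'
python3 -c "
from h import *; go(.5235,-.032,.16); c=calibration('wrist'); print(c); im=snap('wrist','w9'); import pickle; pickle.dump((c,get_obs()['position']),open('c9','wb'))
cv2.imwrite('pics/w9c.png',cv2.cvtColor(cv2.resize(im[50:350,180:400],None,fx=2,fy=2,interpolation=2),cv2.COLOR_RGB2BGR))"
```

```text
clock: 11.73
position: [0.4387, -0.0288, 0.1559]
ee_rot: [1.0, 0.002, -0.001, -0.0]
ft_force: [-0.3, -0.0, -2.6]
grip_width: 0.404
clock: 11.98
position: [0.4397, -0.0339, 0.1567]
ee_rot: [1.0, -0.001, -0.001, 0.0]
ft_force: [0.7, 0.5, -3.1]
grip_width: 0.403
t 11.9833 pos [ 0.4397 -0.0339  0.1567] delta [ 0.0838 -0.0022 -0.0033] turn -0.0009 ya -90.16 tilt [-1.e-03 -7.e-04 -1.e+00] F [ 0.7  0.5 -3.1] grip 34.4  j [-0.91 -0.08  0.87  2.05  0.07  1.14 -1.65]
{'mtx': array([[342.76733709,   0.        , 282.35325245],
       [  0.        , 342.76733709, 209.45966527],
       [  0.        ,   0.        ,   1.        ]]), 'rvec': array([-2.06241202,  2.06779131,  0.30228657]), 'tvec': array([-0.03313709,  0.40565653,  0.43482262])}
```

View pics/w9c.png

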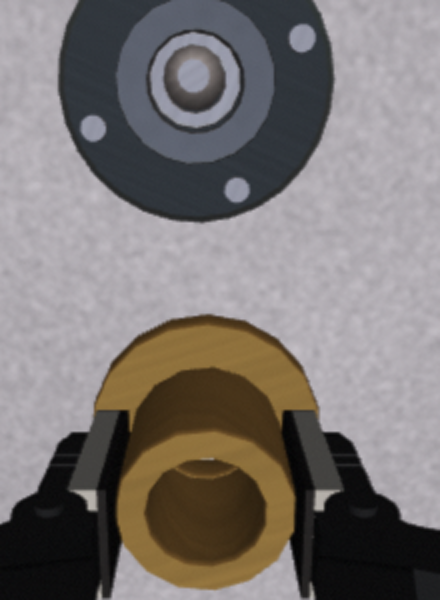

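The pin top is at about (277,88) and the bush bore at about (283,307). I'll fit circles on the known planes for both.

```bash
cat > fit.py <<'E'
from h import *
def circ(P):
    P=P[:,:2]; A=np.c_[2*P,np.ones(len(P))]; s=np.linalg.lstsq(A,(P**2).sum(1),rcond=None)[0]; r=np.sqrt(s[2]+s[:2]@s[:2])
    e=abs(np.linalg.norm(P-s[:2],axis=1)-r); 
    if e.max()>.0012 and (e<.0012).sum()>.5*len(P) and len(P)>10 : return circ(P[e<max(.001,np.percentile(e,85))]) if (e>=max(.001,np.percentile(e,85))).any() else (s[:2],r,e.max())
    return s[:2].round(4),r.round(4),e.max().round(4)
E
python3 - <<'E'
from fit import *; import pickle
c,tcp=pickle.load(open("c9","rb")); im=cv2.imread("pics/w9.png"); g=cv2.cvtColor(im,cv2.COLOR_BGR2GRAY); hsv=cv2.cvtColor(im,cv2.COLOR_BGR2HSV)
print("row88:",g[88,200:350:3])
q=cv2.inRange(g,0,95); q[:,:180]=0;q[:,400:]=0;q[180:]=0
k=max(cv2.findContours(q,cv2.RETR_EXTERNAL,cv2.CHAIN_APPROX_NONE)[0],key=cv2.contourArea).reshape(-1,2); k=k[k[:,1]>2]
print("disc",circ(plane("wrist",k,.014,c)),k.min(0),k.max(0))
for lo,hi,z,n in((120,256,.042,"collar?"),(82,256,.030,"ring")):
    q=cv2.inRange(g,lo,hi); q=cv2.morphologyEx(q,cv2.MORPH_OPEN,np.ones((3,3)))
    w=q.copy(); w[:40]=0; w[140:]=0; w[:,:235]=0; w[:,320:]=0
    for k in cv2.findContours(w,cv2.RETR_EXTERNAL,cv2.CHAIN_APPROX_NONE)[0]:
        if cv2.contourArea(k)>300: print(n,circ(plane("wrist",k.reshape(-1,2),z,c)),cv2.boundingRect(k))
# bush
m=cv2.inRange(hsv,(10,90,75),(30,255,255)); m[:200]=0; m[:,:225]=0; m[:,345:]=0
k=max(cv2.findContours(m,cv2.RETR_EXTERNAL,cv2.CHAIN_APPROX_NONE)[0],key=cv2.contourArea).reshape(-1,2)
zb=tcp[2]-.0182
up=k[k[:,1]<k[:,1].min()+40]; lo=k[k[:,1]>k[:,1].max()-25]
print("bb",k.min(0),k.max(0)); fl=circ(plane("wrist",up,zb+.01,c)); to=circ(plane("wrist",lo,zb+.045,c)); print("flange",fl,"top",to,"tcp",tcp)
E
```

```text
row88: [170 173 173  83  49  53  56  54  53  52  53  53  54  97  97  96  97  97
  64 150 148  67  95 151 153 156 156 152 139  99  75 149 160 116  82  95
  97  95  97  52  53  53  52  51  51  52  51  52  50 143]
disc (array([ 0.5246, -0.0307]), np.float64(0.0538), np.float64(0.0006)) [209  15] [346 160]
collar? (array([ 0.5248, -0.0307]), np.float64(0.0154), np.float64(0.0005)) (256, 66, 44, 47)
ring (array([ 0.5248, -0.0307]), np.float64(0.0289), np.float64(0.0005)) (238, 48, 79, 83)
bb [238 263] [327 344]
flange (array([ 0.4184, -0.0343]), np.float64(0.0221), np.float64(0.0005)) top (array([ 0.4391, -0.0342]), np.float64(0.0171), np.float64(0.0004)) tcp [ 0.43981075 -0.03389008  0.15684772]
```

Run:
```python
from fit import *; import pickle
from scipy.optimize import least_squares as LS
c,tcp=pickle.load(open("c9","rb")); im=cv2.imread("pics/w9.png"); hsv=cv2.cvtColor(im,cv2.COLOR_BGR2HSV)
zb=tcp[2]-.0182
def fr(px,z,r):
    P=plane("wrist",px,z,c)[:,:2]; s=LS(lambda s:np.linalg.norm(P-s,axis=1)-r,P.mean(0),loss="soft_l1",f_scale=.0004); return s.x.round(4),abs(s.fun).max().round(4)
m=cv2.inRange(hsv,(8,70,25),(32,255,255)); m[:200]=0; m[:,:225]=0; m[:,345:]=0
k=max(cv2.findContours(m,cv2.RETR_EXTERNAL,cv2.CHAIN_APPROX_NONE)[0],key=cv2.contourArea).reshape(-1,2); print(k.min(0),k.max(0))
up=k[k[:,1]<k[:,1].min()+35]; lo=k[k[:,1]>k[:,1].max()-28]
# flange: visible upper outline may be top or bottom edge
print("flange z.01",fr(up,zb+.01,.0277),"z0",fr(up,zb,.0277),"free",circ(plane("wrist",up,zb+.01,c)))
print("top",fr(lo,zb+.045,.0177),"free",circ(plane("wrist",lo,zb+.045,c)))
g=cv2.GaussianBlur(cv2.cvtColor(im,cv2.COLOR_BGR2GRAY),(3,3),0)
print("col283",g[240:350:3,283])
for th in (60,70,80):
    q=cv2.inRange(g,0,th); q[:272]=0; q[:,:245]=0; q[:,322:]=0
    for k in cv2.findContours(q,cv2.RETR_EXTERNAL,cv2.CHAIN_APPROX_NONE)[0]:
        if cv2.contourArea(k)>800: kk=k.reshape(-1,2); kk=kk[kk[:,1]>kk[:,1].min()+12]; print(th,"bore",circ(plane("wrist",kk,zb+.045,c)),cv2.boundingRect(k))
print("tcp",tcp)
```

```text
[227 208] [338 344]
flange z.01 (array([ 0.4406, -0.0342]), np.float64(0.0012)) z0 (array([ 0.4379, -0.0342]), np.float64(0.0004)) free (array([ 0.4425, -0.0342]), np.float64(0.026), np.float64(0.0003))
top (array([ 0.4397, -0.0341]), np.float64(0.0005)) free (array([ 0.4393, -0.0341]), np.float64(0.0173), np.float64(0.0005))
col283 [ 53  53  52  52  53  52  55  55  67 114 118 117 118 108  50  57  78  53
  53  53  54  52  52  51  50  53  53  53  55  54  59 100 112 118 118 161
 166]
60 bore (array([ 0.3961, -0.0343]), np.float64(0.0167), np.float64(0.0042)) (245, 372, 77, 48)
60 bore (array([ 0.4397, -0.0343]), np.float64(0.0112), np.float64(0.0004)) (253, 285, 60, 46)
70 bore (array([ 0.3961, -0.0343]), np.float64(0.0167), np.float64(0.0042)) (245, 372, 77, 48)
70 bore (array([ 0.4394, -0.0342]), np.float64(0.0114), np.float64(0.0004)) (253, 280, 60, 52)
80 bore (array([ 0.3962, -0.0343]), np.float64(0.0167), np.float64(0.0042)) (245, 371, 77, 49)
80 bore (array([ 0.4393, -0.0342]), np.float64(0.0116), np.float64(0.0003)) (252, 280, 61, 52)
tcp [ 0.43981075 -0.03389008  0.15684772]
```

Bush axis at (0.4396, -0.0342) and gauge axis at (0.5248, -0.0307). The base disc, ring and collar fits agree to 0.2 mm. I need to move +85.2 mm in x and +3.5 mm in y.

```bash
python3 -m handwheel '[{"jaw":30,"delta_pos":[0.03,-0.0035,0],"turn":-0.001},{"jaw":30,"delta_pos":[0.06,-0.0035,0],"turn":-0.001},{"jaw":30,"delta_pos":[0.08,-0.0035,0],"turn":-0.001},{"jaw":30,"delta_pos":[0.085,-0.0035,0.02],"turn":-0.001},{"jaw":30,"delta_pos":[0.085,-0.0035,0.04],"turn":-0.001},{"jaw":30,"delta_pos":[0.085,-0.0035,0.055],"turn":-0.001},{"jaw":30,"delta_pos":[0.085,-0.0035,0.06],"turn":-0.001},{"jaw":30,"delta_pos":[0.085,-0.0035,0.06],"turn":-0.001},{"jaw":30,"delta_pos":[0.085,-0.0035,0.06],"turn":-0.001}]'
python3 - <<'E'
from h import *
go(.5252,-.0304,.1); w=snap("wrist","w10"); s=snap("side","s10"); p=proj("side",[[.5248,-.0307,.074],[.5252,-.0304,get_obs()["position"][2]-.018]]); print(p)
u=cv2.resize(s[150:290,230:370],(560,560),interpolation=2); v=w[250:390,215:355]; v=cv2.resize(v,(240,240)); u[:240,:240]=v
cv2.imwrite("pics/c10.png",cv2.cvtColor(u,cv2.COLOR_RGB2BGR))
E
```

```text
clock: 12.78
position: [0.5253, -0.0299, 0.0978]
ee_rot: [1.0, 0.001, 0.0, 0.0]
ft_force: [-0.5, 0.2, -3.8]
grip_width: 0.398
t 12.7833 pos [ 0.5253 -0.0299  0.0978] delta [-0.0001  0.0005 -0.0022] turn 0.0004 ya -89.93 tilt [ 2.e-04 -3.e-04 -1.e+00] F [-0.5  0.2 -3.8] grip 34.0  j [-0.8   0.32  0.89  1.92 -0.29  1.04 -1.35]
[[298.44801349 219.27496942]
 [298.4232536  217.3747549 ]]
```

View pics/c10.png

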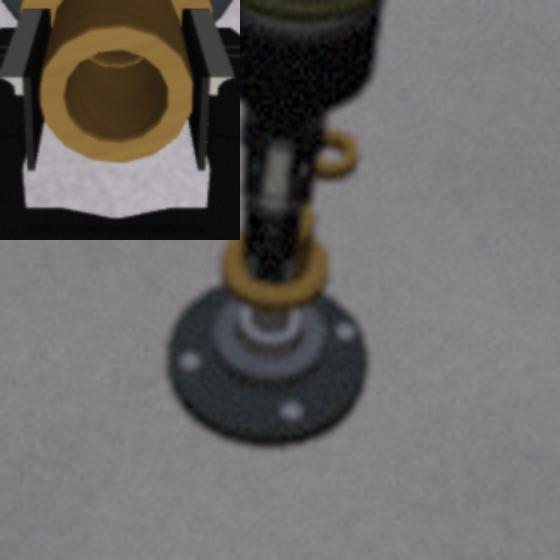

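View pics/w10.png

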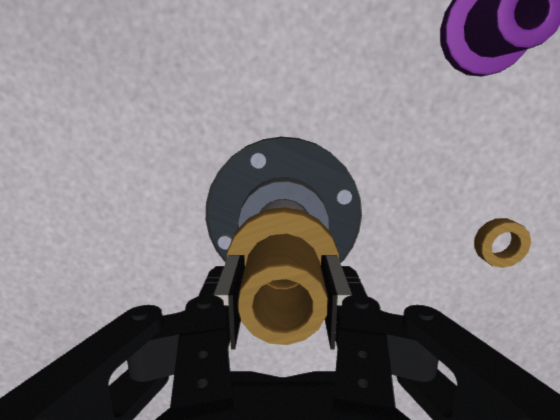

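The bush is over the pin. The side crop has the bush at column ~275 and the ring at ~270, so there may be a small offset. I'll measure it in both views.

Run:
```python
from fit import *
from scipy.optimize import least_squares as LS
c=calibration("wrist"); tcp=get_obs()["position"]; zb=tcp[2]-.0182
im=cv2.imread("pics/w10.png"); g=cv2.cvtColor(im,cv2.COLOR_BGR2GRAY); hsv=cv2.cvtColor(im,cv2.COLOR_BGR2HSV)
def fr(px,z,r,n="wrist"):
    P=plane(n,px,z,c if n=="wrist" else None)[:,:2]; s=LS(lambda s:np.linalg.norm(P-s,axis=1)-r,P.mean(0),loss="soft_l1",f_scale=.0004); return s.x.round(4),np.median(abs(s.fun)).round(4)
q=cv2.inRange(g,0,110); q[240:]=0;q[:,:190]=0;q[:,380:]=0
k=max(cv2.findContours(q,cv2.RETR_EXTERNAL,cv2.CHAIN_APPROX_NONE)[0],key=cv2.contourArea).reshape(-1,2); k=k[k[:,1]<225]
k=k[(abs(k[:,0]-283)>45)|(k[:,1]<170)]
print("disc",fr(k,.014,.0545),circ(plane("wrist",k,.014,c)))
m=cv2.inRange(hsv,(8,70,25),(32,255,255)); m[:200]=0; m[:,:222]=0; m[:,345:]=0
k=max(cv2.findContours(m,cv2.RETR_EXTERNAL,cv2.CHAIN_APPROX_NONE)[0],key=cv2.contourArea).reshape(-1,2)
lo=k[k[:,1]>k[:,1].max()-28]; print("bush top",fr(lo,zb+.045,.0177))
# side
im=cv2.imread("pics/s10.png"); g=cv2.cvtColor(im,cv2.COLOR_BGR2GRAY); hsv=cv2.cvtColor(im,cv2.COLOR_BGR2HSV)
q=cv2.inRange(g,0,95); q[:232]=0; q[:,:262]=0;q[:,330:]=0; q[270:]=0
k=max(cv2.findContours(q,cv2.RETR_EXTERNAL,cv2.CHAIN_APPROX_NONE)[0],key=cv2.contourArea).reshape(-1,2); k=k[k[:,1]>235]
print("side disc",fr(k,.007,.0545,"side"),fr(k,.014,.0545,"side"),k.min(0),k.max(0))
m=cv2.inRange(hsv,(8,70,25),(32,255,255)); m[:200]=0;m[:,:270]=0;m[:,325:]=0
k=max(cv2.findContours(m,cv2.RETR_EXTERNAL,cv2.CHAIN_APPROX_NONE)[0],key=cv2.contourArea).reshape(-1,2); print(k.min(0),k.max(0)); k=k[k[:,1]>k[:,1].max()-9]
print("side bush",fr(k,zb,.0275,"side"),fr(k,zb+.005,.0275,"side"),"tcp",tcp)
s0=cv2.imread("pics/side0.png")
print(proj("side",[[.525,-.031,.01],[.515,-.031,.01],[.525,-.041,.01],[.525,-.031,.02]]))
```

```text
disc (array([ 0.5259, -0.0302]), np.float64(0.0004)) (array([ 0.5267, -0.0302]), np.float64(0.0538), np.float64(0.0008))
bush top (array([ 0.5257, -0.0297]), np.float64(0.0002))
side disc (array([ 0.5252, -0.0268]), np.float64(0.0005)) (array([ 0.5252, -0.0221]), np.float64(0.0006)) [272 236] [321 261]
[289 360] [320 395]
side bush (array([0.4756, 0.3407]), np.float64(0.0033)) (array([0.4758, 0.3424]), np.float64(0.0033)) tcp [ 0.525776   -0.02953059  0.09836784]
[[296.63079608 237.98122602]
 [301.19263359 238.53345686]
 [297.10930709 234.3990156 ]
 [296.88991265 235.17072388]]
```

The views agree. The wrist fit puts the axis offset at about 0.5 mm or less, and the side-view column difference matches perspective. I'll descend gently onto the pin.

```bash
python3 -m handwheel '[{"jaw":30,"delta_pos":[0,0.0005,0.004],"turn":0},{"jaw":30,"delta_pos":[0,0.0005,0.008],"turn":0},{"jaw":30,"delta_pos":[0,0.0005,0.012],"turn":0},{"jaw":30,"delta_pos":[0,0.0005,0.015],"turn":0},{"jaw":30,"delta_pos":[0,0.0005,0.018],"turn":0},{"jaw":30,"delta_pos":[0,0.0005,0.018],"turn":0}]'
python3 -c "
from h import *; go(.525,-.030,.062)"
```

```text
clock: 13.38
position: [0.5247, -0.0299, 0.0786]
ee_rot: [1.0, 0.001, -0.0, 0.0]
ft_force: [0.4, 0.3, -3.8]
grip_width: 0.399
t 13.3833 pos [ 0.5247 -0.0299  0.0786] delta [0.0003 0.0001 0.0166] turn 0.0007 ya -89.88 tilt [-9.e-04 -1.e-04 -1.e+00] F [ 0.4  0.3 -3.8] grip 34.1  j [-0.78  0.35  0.88  1.93 -0.32  1.   -1.32]
```

The bush is about 14 mm down the pin with no contact force. Continuing to the collar.

```bash
python3 -m handwheel '[{"jaw":30,"delta_pos":[0,0,0.003],"turn":0},{"jaw":30,"delta_pos":[0,0,0.006],"turn":0},{"jaw":30,"delta_pos":[0,0,0.009],"turn":0},{"jaw":30,"delta_pos":[0,0,0.012],"turn":0},{"jaw":30,"delta_pos":[0,0,0.015],"turn":0},{"jaw":30,"delta_pos":[0,0,0.018],"turn":0},{"jaw":30,"delta_pos":[0,0,0.020],"turn":0},{"jaw":30,"delta_pos":[0,0,0.020],"turn":0},{"jaw":30,"delta_pos":[0,0,0.020],"turn":0}]'
python3 -c "
from h import *; go(.525,-.030,.048)"
```

```text
clock: 14.13
position: [0.5251, -0.0299, 0.0594]
ee_rot: [1.0, 0.001, -0.0, -0.0]
ft_force: [-1.5, 0.4, 0.7]
grip_width: 0.405
t 14.1333 pos [ 0.5251 -0.0299  0.0594] delta [-0.0001  0.0001  0.0114] turn 0.0006 ya -89.89 tilt [-1.e-04  3.e-04 -1.e+00] F [-1.5  0.4  0.7] grip 34.6  j [-0.76  0.38  0.86  1.94 -0.35  0.97 -1.3 ]
```

Collar contact at TCP z 0.0594: the force rose about 4 N, matching the spring preload. Pressing on in small steps.

```bash
python3 -m handwheel '[{"jaw":30,"delta_pos":[0,0,0.002],"turn":0},{"jaw":30,"delta_pos":[0,0,0.004],"turn":0},{"jaw":30,"delta_pos":[0,0,0.006],"turn":0},{"jaw":30,"delta_pos":[0,0,0.008],"turn":0},{"jaw":30,"delta_pos":[0,0,0.009],"turn":0},{"jaw":30,"delta_pos":[0,0,0.009],"turn":0},{"jaw":30,"delta_pos":[0,0,0.009],"turn":0}]'
python3 -c "
from h import *; go(.525,-.030,.048)"
python3 -m handwheel '[{"jaw":30,"delta_pos":[0,0,0.001],"turn":0},{"jaw":30,"delta_pos":[0,0,0.001],"turn":0},{"jaw":30,"delta_pos":[0,0,0.001],"turn":0}]'
python3 -c "
from h import *; go(.525,-.030,.048)"
```

```text
clock: 14.72
position: [0.5252, -0.0299, 0.0504]
ee_rot: [1.0, 0.001, 0.0, -0.0]
ft_force: [-2.9, -0.6, 4.9]
grip_width: 0.399
t 14.7167 pos [ 0.5252 -0.0299  0.0504] delta [-0.0002  0.0001  0.0024] turn 0.0006 ya -89.88 tilt [ 2.e-04  1.e-04 -1.e+00] F [-2.9 -0.6  4.9] grip 34.0  j [-0.75  0.4   0.85  1.95 -0.37  0.95 -1.29]
clock: 14.97
position: [0.5252, -0.0299, 0.0494]
ee_rot: [1.0, 0.001, 0.0, -0.0]
ft_force: [-2.9, 0.0, 5.8]
grip_width: 0.404
t 14.9667 pos [ 0.5252 -0.0299  0.0494] delta [-0.0002  0.0001  0.0014] turn 0.0006 ya -89.89 tilt [ 3.e-04  2.e-04 -1.e+00] F [-2.9  0.   5.8] grip 34.5  j [-0.74  0.4   0.84  1.95 -0.37  0.95 -1.29]
```

```bash
python3 -m handwheel '[{"jaw":30,"delta_pos":[0,0,0.001],"turn":0},{"jaw":30,"delta_pos":[0,0,0.001],"turn":0},{"jaw":30,"delta_pos":[0,0,0.001],"turn":0}]'
python3 -m handwheel '[{"jaw":30,"delta_pos":[0,0,0.0005],"turn":0},{"jaw":30,"delta_pos":[0,0,0.0005],"turn":0},{"jaw":30,"delta_pos":[0,0,0.0005],"turn":0}]'
python3 -c "
from h import *; go(.525,-.030,.048)"
```

```text
clock: 15.22
position: [0.5252, -0.0299, 0.0485]
ee_rot: [1.0, 0.001, 0.0, -0.0]
ft_force: [-3.3, -0.0, 6.8]
grip_width: 0.407
clock: 15.47
position: [0.5252, -0.0299, 0.0482]
ee_rot: [1.0, 0.001, 0.0, -0.0]
ft_force: [-5.6, 0.5, 11.7]
grip_width: 0.402
t 15.4667 pos [ 0.5252 -0.0299  0.0482] delta [-0.0002  0.0001  0.0002] turn 0.0006 ya -89.89 tilt [ 1.e-04  5.e-04 -1.e+00] F [-5.6  0.5 11.7] grip 34.3  j [-0.74  0.4   0.84  1.95 -0.37  0.95 -1.29]
```

The force jumped at TCP z 0.0482, which puts the underside at 0.030, the stop height. Now a touch more press, easing the -x side load.

```bash
python3 -m handwheel '[{"jaw":30,"delta_pos":[-0.0005,0,0.0003],"turn":0},{"jaw":30,"delta_pos":[-0.0005,0,0.0005],"turn":0},{"jaw":30,"delta_pos":[-0.0005,0,0.0005],"turn":0},{"jaw":30,"delta_pos":[-0.0005,0,0.0005],"turn":0},{"jaw":30,"delta_pos":[-0.0005,0,0.0005],"turn":0},{"jaw":30,"delta_pos":[-0.0005,0,0.0005],"turn":0}]'
python3 - <<'E'
from h import *
go(.525,-.030,.048); print(get_obs()["torque"]); s=snap("side","s11"); w=snap("wrist","w11"); go(.525,-.03,.048)
u=np.hstack([cv2.resize(s[170:270,250:350],(400,400),interpolation=2),cv2.resize(w[110:360,160:410],(400,400))]); cv2.imwrite("pics/c11.png",cv2.cvtColor(u,cv2.COLOR_RGB2BGR)); snap("top","t11")
E
```

```text
clock: 15.97
position: [0.5252, -0.0299, 0.0482]
ee_rot: [1.0, 0.001, 0.0, -0.0]
ft_force: [-6.3, 0.5, 15.8]
grip_width: 0.402
t 15.9667 pos [ 0.5252 -0.0299  0.0482] delta [-0.0002  0.0001  0.0002] turn 0.0006 ya -89.89 tilt [ 1.e-03  7.e-04 -1.e+00] F [-6.3  0.5 15.8] grip 34.3  j [-0.74  0.4   0.84  1.95 -0.37  0.95 -1.29]
[ 0.12896322  1.15453338 -0.00395825]
t 16.0667 pos [ 0.5252 -0.0299  0.0482] delta [-0.0002  0.0001  0.0002] turn 0.0006 ya -89.89 tilt [ 1.e-03  7.e-04 -1.e+00] F [-6.   0.6 14.3] grip 34.5  j [-0.74  0.4   0.84  1.95 -0.37  0.95 -1.29]
```

View pics/c11.png

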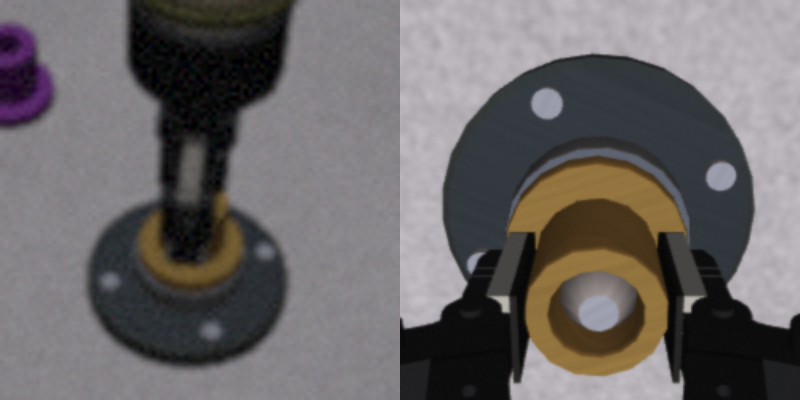

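View pics/s11.png

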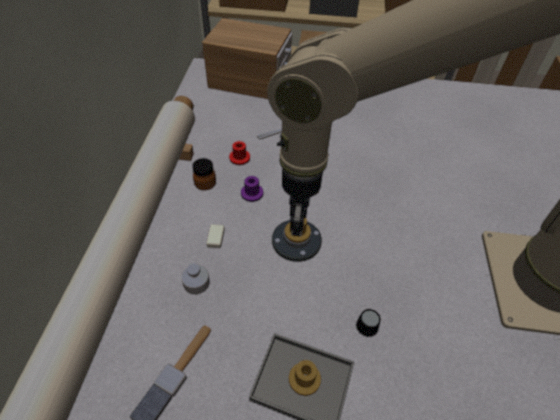

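The flange sits on the stop ring with the pin seen through the bore, and bush_b stands in the tray. The estimated ring load is 14.3 + 3.5 - 10, about 8 N. I'll hold briefly to confirm it is steady.

```bash
python3 -m handwheel '[{"jaw":30,"delta_pos":[0,0,0],"turn":0},{"jaw":30,"delta_pos":[0,0,0],"turn":0},{"jaw":30,"delta_pos":[0,0,0],"turn":0},{"jaw":30,"delta_pos":[0,0,0],"turn":0},{"jaw":30,"delta_pos":[0,0,0],"turn":0},{"jaw":30,"delta_pos":[0,0,0],"turn":0}]'
python3 -m handwheel '[{"jaw":30,"delta_pos":[0,0,0],"turn":0},{"jaw":30,"delta_pos":[0,0,0],"turn":0},{"jaw":30,"delta_pos":[0,0,0],"turn":0},{"jaw":30,"delta_pos":[0,0,0],"turn":0},{"jaw":30,"delta_pos":[0,0,0],"turn":0},{"jaw":30,"delta_pos":[0,0,0],"turn":0}]'
```

```text
clock: 16.62
position: [0.5252, -0.0299, 0.0482]
ee_rot: [1.0, 0.001, 0.0, -0.0]
ft_force: [-5.3, 0.9, 15.5]
grip_width: 0.405
clock: 17.12
position: [0.5252, -0.0299, 0.0482]
ee_rot: [1.0, 0.001, 0.001, -0.0]
ft_force: [-4.9, 1.0, 14.6]
grip_width: 0.401
```

Steady at about 15 N, so I'm handing in.

```bash
python3 -c "
from workcell import *; print(hand_in())"
```

```text
the job is handed in; nothing more can be done
None
```

I stood the small-bore bush (bush_b) in the reject tray and let go of it. I then slid the large-bore bush (bush_a) over the pin and pressed it onto the stop ring. I handed in at about 17 s while still holding it down; `hand_in` reports no verdict.

- **Bush in the tray:** the wrist picture after release and a later side picture show it upright near the tray's centre, with the fingers clear.
- **Bush on the pin:** spring contact came at the expected height (42 mm). The flange underside was at about 30 mm when the force jumped, which is the stop height. The last pictures show the pin through the bore.
- **Load on the stop:** the wrist force held at 14–16 N for over a second. With the bush's weight and the 10 N spring allowed for, that leaves an estimated 8 N on the ring; I could not measure it directly.
- **Disagreements:** the top camera put the gauge about 4 mm nearer in x than the wrist camera. I used the wrist value, and the bush went on without a side load. A side load of about 5 N in -x remained while pressing. One side-view fit of bush_a picked up bush_b by mistake, so I ignored it.
- **Other things on the table:** nothing looked moved in the last side view, but I did not measure this.

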